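# Load the strapping post

### The arm

A 6-joint arm with a two-finger parallel gripper is mounted at the origin on the work surface. World frame = base frame: x ahead of the robot, y to its left, z up, the work surface at z = 0. Lengths are in mm, angles in rad, forces in N, time in s.
With the tool pointing down it reaches from about 350 to 875 mm from the base axis. Payload 4.2 kg.
Tool frame: the origin (TCP) lies at the very end of the fingers, on their centre line; the grasp point (between the pads) lies 19 mm behind it; z points along the fingers, y is the line along which they close (so a half turn about z gives the same grasp; the last joint's range is limited). The gripper opens to 85 mm and grips with 20 to 120 N. Pads are 22 mm wide; open, the fingers measure 114 mm over their backs; the gripper's body (76 mm by 85 mm) begins 54 mm behind the grasp point. The pads swing forward as they close: fully open they stand 13 mm farther back than shut.
Start: joints at [1.595, 0.385, 0.008, 0, -1.194, -0.259], TCP at [145.374, 607.837, 231.312] pointing down, gripper open.
Joint ranges: [-3.14, 3.14], [-1.21, 2.06], [-1.07, 1.41], [-3.16, 2.05], [-2.99, -0.16], [-3.1, 3.1]. Speed limits (rad/s): [2.79, 2.79, 3.14, 3.14, 3.14, 3.14].

### API

Orientations are given as a unit quaternion [x, y, z, w].
In Python, from bench import read_state, get_image, get_calibration, job_done gives the robot as it stands.
- The arm moves only by the shell command python3 -m creep 'ROWS'. ROWS is a JSON object of lists of equal length, an entry for each row: "translation": the shift along the world's x, y, z in cm, a list of three; "delta_rot": the turn, a rotation vector about the world's x, y, z in degrees, a list of three; "hand": the finger opening in cm, from 0 to 8.54. A call has 1 to 8 rows; each row is the pose to reach, as a shift and turn from the pose commanded when the call began; what a row does not reach only later rows make up. A row lasts 1/8 s, in which the tool goes at most 62.5 mm and 10.7 degrees, less where a joint would pass 70% of its speed; a pose out of reach is approached as far as the arm can. A call with a gripper value outside its range is refused whole. The fingers move at their own pace and stop on an object; the grip force is fixed at half the most. Time passes only in rows, so rows that repeat a pose let the fingers close. It gives the time, the measured TCP pose, the force, the opening and the grip force at its end, in the units of the state.
- read_state(): the state, without advancing time (a new reading comes with each control period).
- get_image(name): name is "scene" or "top"; returns (picture, depth): 480x640x3 uint8, red, green, blue; 480x640 float32, mm along the optical axis (not along the pixel's ray), 0 where there is no reading.
- get_calibration(name): a dict with "intrinsics" (3x3 intrinsics, pixels), "xyz" and "attitude" of the camera in the world. Camera axes: x right, y down, z forward; pixel columns grow to the right and rows downward; lengths in mm; the calibration is good to about 2 mm. A picture is of the moment at which its call begins. get_calibration takes no time and is no camera call.
- job_done(): hands the job in; it is judged then, once.
The state is a dict: "clock": time; "joints": joint angles; "joint_vel": joint speeds; "joint_efforts": joint torques, N m; "position": TCP position; "ee_rot": TCP orientation; "contact_force": force on the tool from outside, world axes, zero at the start; "wrist_torque": the same for the moment, N m; "gripper_width": finger opening in mm; "grasp_force": force on a finger pad.
Only numpy, scipy, OpenCV 4.12 (cv2) and the standard library are available. Lean on these libraries where they do the work, as an engineer would, in place of code of your own. Each camera call takes 0.05 s, during which the arm holds its last target. There are 200 camera calls.

### The job

Get the load ready for strapping: slide the closed carton off the feed ledge, across the gap, onto the narrow post so that it rests level on the post alone, centred on it and square with it. Then set the flat closed tin down gently, lid up, on the middle of the carton, its sides parallel to the carton's. Don't let the carton tip or fall, and leave the pliers, spool and jar where they are.

Things in the scene. Friction and masses are not known exactly. Their poses are not given: they have to be found in the camera images.
- stand: fixed steel strapping stand on a base plate 170 x 350 x 6 mm, its place and yaw vary. Origin on the bench (underside of the plate); the stand's y axis runs from the feed ledge to the post, z up. It carries the ledge and the post, 50 mm apart, tops level at 80 mm above the bench
- ledge: the stand's feed ledge: bright steel table top 170 mm (x) by 220 mm (y), 10 mm thick, top 80 mm above the bench, no rims. Origin on the bench under its middle, 90 mm towards -y of the stand's origin; axes as the stand's
- post: the stand's narrow post: steel pad 60 x 60 mm on a thinner column. Origin on the bench under the pad's middle, 100 mm towards +y of the stand's origin; axes as the stand's. The open gap between ledge and pad is 50 mm
- post_top (a point): middle of the top face of the post's pad, 80 mm above the bench; axes as the stand's
- carton: closed brown cardboard carton with a tape strip, 110 mm (its x) by 130 mm (its y) by 70 mm high, 0.5 to 0.9 kg, too wide to grasp; starts on the ledge, its y axis roughly along the stand's y axis. Origin in the middle of its underside, z up
- tin: closed flat metal tin with square-cornered lid, 90 mm (its x) by 60 mm (its y) by 36 mm high, about 0.3 kg, lying lid up on the bench to the left of the stand. Origin in the middle of its underside, z up
- pliers: pliers with black handles lying on the bench, 140 mm long (x), 50 mm wide, 14 mm high; origin under their middle. To be left alone
- spool: black spool standing on the bench, 84 mm diameter, 46 mm high; origin under its middle. To be left alone
- jar: small grey round jar with a steel cap, 52 mm diameter, 60 mm high; origin under its middle. To be left alone
Things that resemble listed ones, but are neither listed nor needed, are in the scene too. Of the things that look like the tin, the middle-sized one is meant. What is shaped like the carton but green or turquoise is not meant.

How it is judged:
By the outcome, as a careful person would: the job done as asked, in the order asked, and still so for the second after the job is handed in, with the robot touching nothing.
It also fails if it takes over 69 s, if anything falls off the work surface, if the arm or the gripper's body presses on something with over 40 N, if the wrist force passes 120 N, or if a joint passes its speed limit or range.

## Working session

There is one attempt and no reset: what is moved stays moved. The work goes in short steps, Python scripts to look and compute and a shell command to move; the robot and the scene stay as the last step left them, time stands still between calls to the robot, and variables do not carry over. Pictures are saved under pics/ and viewed, at most 10 in all, crops included, and the job is handed in when it is done.

```bash
mkdir -p pics && ls
python3 - <<'E'
from bench import *
import cv2,numpy as np
for n in("scene","top"):
    p,d=get_image(n);cv2.imwrite(f"pics/{n}0.png",p[:,:,::-1]);np.savez(f"{n}0.npz",p=p,d=d)
    print(n,get_calibration(n))
print(read_state())
E
```

```text
pics
scene {'intrinsics': array([[464.85699822,   0.        , 300.33207503],
       [  0.        , 464.85699822, 236.58592199],
       [  0.        ,   0.        ,   1.        ]]), 'xyz': array([1183.1145482 ,  -17.71660814, 1148.79256593]), 'attitude': array([ 0.74611468,  0.60761067, -0.17428443, -0.20915804])}
top {'intrinsics': array([[570.58102796,   0.        , 332.52582113],
       [  0.        , 570.58102796, 235.8176122 ],
       [  0.        ,   0.        ,   1.        ]]), 'xyz': array([ 258.90336706,  119.82307995, 1340.39148054]), 'attitude': array([-0.66228151,  0.73962794, -0.08811047,  0.08105712])}
{'clock': 0.1, 'joints': array([ 1.59461502e+00,  3.85488549e-01,  6.81176142e-03, -4.20083545e-04,
       -1.19399832e+00, -2.58644902e-01]), 'joint_vel': array([ 0.00051495, -0.00388507,  0.00224502,  0.0033679 , -0.00188842,
       -0.00014817]), 'joint_efforts': array([ 6.23698998e-04, -3.93317020e+01,  1.88930118e+01,  4.19797495e+00,
       -2.59114575e-03,  1.61173496e-06]), 'position': array([145.25940821, 607.37425682, 230.34709876]), 'ee_rot': array([ 9.93105462e-01, -1.17220395e-01, -6.10590361e-05,  9.57519254e-04]), 'contact_force': array([-0.16823707, -0.2567297 , -0.00879464]), 'wrist_torque': array([ 0.01198869,  0.02395685, -0.06872108]), 'grasp_force': 0.0, 'gripper_width': 85.54766362591249}
```

View pics/scene0.png

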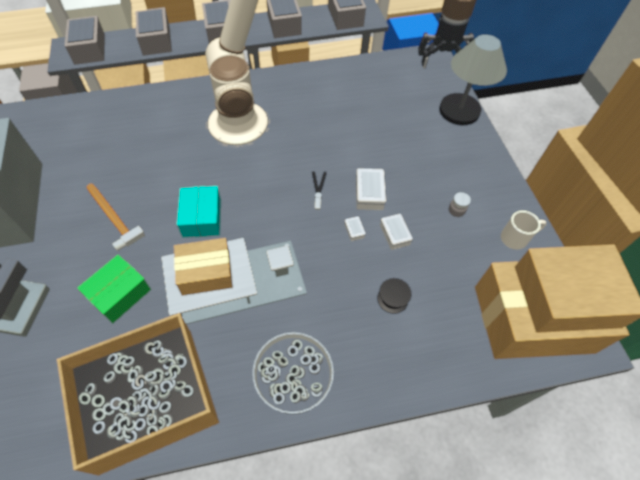

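View pics/top0.png

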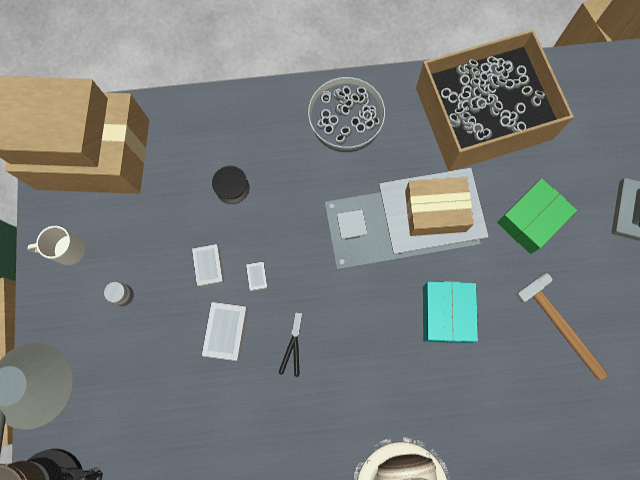

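The scene picture shows the brown taped carton on the ledge (205,265) and the pad at (280,258). The top view shows the carton at (440,206), the pad at (352,223), and three tins, with the middle-sized one at (207,264). The gripper is at bottom left, near the lamp.

```bash
cat > h.py <<'E'
import numpy as np,cv2
from scipy.spatial.transform import Rotation as R
from bench import *
def cloud(n,d):
    c=get_calibration(n);K=c["intrinsics"];v,u=np.indices(d.shape)
    r=np.stack([(u-K[0,2])/K[0,0],(v-K[1,2])/K[1,1],np.ones(d.shape)],-1)*d[...,None]
    return r@R.from_quat(c["attitude"]).as_matrix().T+c["xyz"]
def rect(P,m):
    q=P[m][:,:2].astype(np.float32);(c,s,a)=cv2.minAreaRect(q)
    # angle of long side (deg), size long, short
    if s[0]<s[1]: s=s[::-1];a+=90
    return np.round(c,1),np.round(s,1),round((a+90)%180-90,2)
def blobs(P,m,d,lo,hi,win,minpx=60):
    """components of points in height band within pixel window"""
    k=(d>0)&(P[...,2]>lo)&(P[...,2]<hi)&m
    w=np.zeros_like(k);u0,u1,v0,v1=win;w[v0:v1,u0:u1]=1;k&=w
    n,l,st,_=cv2.connectedComponentsWithStats(k.astype(np.uint8),connectivity=4)
    for i in range(1,n):
        if st[i,4]>=minpx:
            mm=l==i;yield (st[i,:5].tolist(),rect(P,mm),round(float(np.median(P[mm][:,2])),1))
E
python3 - <<'E'
from h import *
for n,ws in(("top",dict(stand=(320,500,160,275),objs=(90,310,150,385),others=(415,580,170,350))),("scene",dict(stand=(155,310,230,325),objs=(300,480,160,315)))):
    z=np.load(n+"0.npz");p,d=z["p"],z["d"];P=cloud(n,d);o=np.ones(d.shape,bool)
    print(n,"bench z",np.median(P[385:400,230:260,2]) if n=="top" else np.median(P[330:345,420:460,2]))
    for k,w in ws.items():
        for lo,hi in((3,11),(11,30),(30,45),(45,67),(68,92),(135,165)) :
            for b in blobs(P,o,d,lo,hi,w): print(k,(lo,hi),b)
E
```

```text
top bench z 0.11703614635950998
stand (3, 11) ([325, 189, 155, 81, 3157], (array([601.8, -78.5]), array([354.5, 184.8]), -86.62), 6.7)
stand (11, 30) ([448, 160, 33, 10, 75], (array([ 725.3, -253.7]), array([81.4, 14.1]), -88.34), 19.5)
stand (68, 92) ([379, 168, 109, 86, 3428], (array([ 604.2, -146.5]), array([221.6, 172.4]), -86.07), 80.4)
stand (68, 92) ([337, 209, 30, 30, 676], (array([591.1,  43.2]), array([62.2, 60.4]), 3.89), 80.3)
stand (135, 165) ([408, 176, 66, 55, 3008], (array([ 598.8, -150.4]), array([131.9, 112.3]), 88.17), 150.4)
objs (3, 11) ([232, 188, 18, 16, 90], (array([708. , 297.9]), array([49.4, 20.9]), -56.62), 5.8)
objs (11, 30) ([90, 150, 55, 43, 219], (array([772.9, 576. ]), array([159.9,  78.9]), -56.46), 20.4)
objs (11, 30) ([246, 262, 22, 29, 461], (array([504.5, 276.4]), array([62.9, 42.8]), 3.32), 25.2)
objs (11, 30) ([197, 263, 27, 24, 66], (array([506.1, 374.8]), array([76.4, 37.1]), -49.41), 22.6)
objs (11, 30) ([120, 284, 13, 22, 73], (array([490.8, 578.8]), array([49.5, 20.3]), -21.54), 21.8)
objs (11, 30) ([239, 308, 9, 52, 66], (array([374.8, 31
[... 3535 characters left out ...]
)
objs (11, 30) ([381, 220, 31, 28, 122], (array([555.2, 367. ]), array([104.9,  48.1]), 37.79), 21.1)
objs (30, 45) ([357, 181, 29, 25, 109], (array([420.2, 327.2]), array([110.8,  57.4]), 34.59), 37.8)
objs (30, 45) ([451, 200, 17, 13, 73], (array([503.5, 585.3]), array([48.9, 27.4]), 44.26), 35.3)
objs (30, 45) ([382, 214, 30, 31, 587], (array([540.1, 385.5]), array([91.2, 62.2]), 4.74), 36.9)
objs (45, 67) ([357, 169, 29, 34, 858], (array([383.1, 354.1]), array([125.1,  80.8]), -13.2), 49.7)
objs (45, 67) ([453, 193, 18, 16, 205], (array([495.9, 592.9]), array([46.2, 45.2]), -61.68), 58.9)
objs (45, 67) ([380, 278, 31, 29, 533], (array([732.2, 318.3]), array([80.1, 78.7]), -12.66), 47.3)
```

```bash
python3 -m creep '{"translation":[[2.8,-5.3,1],[5.6,-10.6,2],[8.4,-15.9,3],[11.2,-21.2,3],[14,-26.5,3],[16.8,-31.8,3],[19.6,-37.1,3],[22.4,-42.4,3]],"delta_rot":[[0,0,-5],[0,0,-10],[0,0,-15],[0,0,-20],[0,0,-25],[0,0,-30],[0,0,-35],[0,0,-40]],"hand":[7,7,7,7,7,7,7,7]}'
```

```text
clock: 1.1
position: [369.6, 181.9, 261.3]
ee_rot: [0.893, -0.451, -0.0, -0.0]
contact_force: [1.7, 0.7, -0.2]
gripper_width: 70.1
grasp_force: 0.0
```

```bash
python3 -m creep '{"translation":[[2.8,-5.4,0],[5.6,-10.8,0],[8.4,-16.2,0],[11.2,-21.6,0],[14,-27,0],[16.8,-32.4,0],[19.6,-37.8,0],[22.5,-43,0]],"delta_rot":[[0,0,-5],[0,0,-10],[0,0,-15],[0,0,-20],[0,0,-25],[0,0,-30],[0,0,-35],[0,0,-38.4]],"hand":[7,7,7,7,7,7,7,7]}'; python3 -c "
from h import *
s=read_state();print(s['joints'],R.from_quat(s['ee_rot']).as_matrix())"
```

```text
clock: 2.1
position: [594.8, -248.1, 260.7]
ee_rot: [-0.695, 0.719, 0.0, -0.0]
contact_force: [0.3, 0.6, 0.5]
gripper_width: 70.2
grasp_force: 0.0
[-1.44699635e-01  4.01778057e-01  1.08158299e-01 -2.60167381e-04
 -1.27808923e+00  1.09941770e-01] [[-3.48261558e-02 -9.99393009e-01 -8.67191850e-04]
 [-9.99393325e-01  3.48258387e-02  3.78097800e-04]
 [-3.47667614e-04  8.79833440e-04 -9.99999553e-01]]
```

```bash
python3 -m creep '{"translation":[[0,0,-5.6],[0,0,-11.2],[0,0,-15.5],[0,0,-16.9],[0,0.5,-16.9],[0,1,-16.9],[0,1.4,-16.9],[0,1.8,-16.9]],"delta_rot":[[0,0,0],[0,0,0],[0,0,0],[0,0,0],[0,0,0],[0,0,0],[0,0,0],[0,0,0]],"hand":[7,7,7,7,7,7,7,7]}'
```

```text
clock: 3.1
position: [595.4, -228.7, 94.1]
ee_rot: [-0.696, 0.718, -0.002, 0.001]
contact_force: [-0.2, -5.6, 2.4]
gripper_width: 70.2
grasp_force: 0.0
```

```bash
python3 -m creep '{"translation":[[0,0.4,0],[0.05,1,0],[0.1,1.7,0],[0.15,2.4,0],[0.2,3.1,0],[0.25,3.9,0],[0.3,4.7,0],[0.35,5.5,0]],"delta_rot":[[0,0,0],[0,0,0.4],[0,0,0.8],[0,0,1.2],[0,0,1.6],[0,0,2],[0,0,2.5],[0,0,3]],"hand":[7,7,7,7,7,7,7,7]}'
```

```text
clock: 4.1
position: [598.8, -174.4, 94.0]
ee_rot: [0.714, -0.7, 0.002, -0.0]
contact_force: [0.8, -5.7, 1.5]
gripper_width: 69.8
grasp_force: 0.0
```

```bash
python3 -m creep '{"translation":[[0.05,0.7,0],[0.1,1.4,0],[0.15,2.1,0],[0.2,2.8,0],[0.25,3.5,0],[0.28,4.2,0],[0.3,4.8,0],[0.3,5.3,0]],"delta_rot":[[0,0,0.4],[0,0,0.8],[0,0,1.2],[0,0,1.6],[0,0,2],[0,0,2.4],[0,0,2.8],[0,0,2.8]],"hand":[7,7,7,7,7,7,7,7]}'
cat > m.py <<'E'
from h import *
import sys
t=sys.argv[1];pc=np.array([590.3,42.5]);a=np.deg2rad(3.95);X=np.array([np.cos(a),np.sin(a)]);Y=np.array([-X[1],X[0]])
for n,w in(("top",(325,490,160,270)),("scene",(155,320,225,325))):
    p,d=get_image(n);cv2.imwrite(f"pics/{n}{t}.png",p[:,:,::-1]);np.savez(f"{n}{t}.npz",p=p,d=d);P=cloud(n,d)
    b=(p[...,0].astype(int)-p[...,2]>15)&(p[...,0]>90)
    for q in blobs(P,b,d,143,158,w,300):
        e=q[1][0]-pc;print(n,q,"stand off x,y",np.round([e@X,e@Y],1),"yaw err",round((q[1][2]%180)-93.95,2))
s=read_state();print(s["position"],s["contact_force"])
E
python3 m.py 1
```

```text
clock: 5.1
position: [602.0, -125.8, 95.3]
ee_rot: [0.732, -0.682, 0.004, 0.003]
contact_force: [0.2, -32.8, 7.5]
gripper_width: 70.0
grasp_force: 11.4
top ([393, 190, 35, 41, 758], (array([588.1, -85.2]), array([95.4, 51.9]), 17.85), 154.5) stand off x,y [ -11.  -127.2] yaw err -76.1
scene ([219, 229, 55, 49, 1884], (array([595.4, -48.3]), array([132.2, 112.6]), -85.57), 151.9) stand off x,y [ -1.2 -90.9] yaw err 0.48
[ 601.75851277 -126.07085634   95.16023462] [  0.5606108  -24.60051235   3.4412287 ]
```

Run:
```python
import cv2,numpy as np
a=cv2.imread("pics/scene1.png")[200:330,150:330];b=cv2.imread("pics/top1.png")[150:280,310:490]
cv2.imwrite("pics/c1.png",np.vstack([cv2.resize(x,None,fx=2.3,fy=2.3,interpolation=3) for x in(a,b)]))
```

```text
(no output)
```

View pics/c1.png

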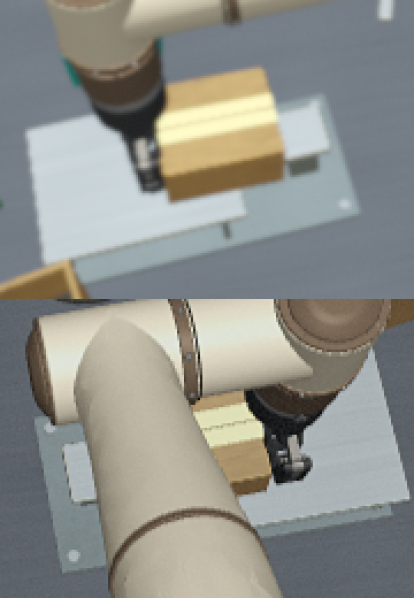

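```bash
cat > tilt.py <<'E'
from h import *
import sys
a=np.deg2rad(3.95);X=np.array([np.cos(a),np.sin(a)]);Y=np.array([-X[1],X[0]])
def tilt(t,n="scene"):
    z=np.load(f"{n}{t}.npz");p,d=z["p"],z["d"];P=cloud(n,d)
    m=(p[...,0].astype(int)-p[...,2]>15)&(p[...,0]>90)&(P[...,2]>143)&(P[...,2]<160)
    m[:, :155]=0;m[:,330:]=0;m[:225]=0;m[325:]=0
    q=P[cv2.erode(m.astype(np.uint8),np.ones((5,5)))>0];c=q.mean(0);e=q[:,:2]-c[:2]
    s=np.linalg.lstsq(np.c_[e@X,e@Y,np.ones(len(e))],q[:,2],rcond=None)[0]
    print(t,"slope deg along stand x,y",np.round(np.degrees(s[:2]),2),"z",s[2].round(2),len(q))
for t in sys.argv[1:]: tilt(t)
E
python3 tilt.py 0 1; python3 -c "
from h import *
for t in '01':
  z=np.load(f'scene{t}.npz');P=cloud('scene',z['d']);print(P[252:262,276:286,2].mean(), P[262:268,276:290,2].mean())
print(read_state()['wrist_torque'])"
```

```text
0 slope deg along stand x,y [ 0.23 -0.12] z 151.33 1615
1 slope deg along stand x,y [-0.   -4.35] z 152.1 1321
91.74085505926855 78.88041415132837
91.5042042346094 79.21544086952169
[-6.42625084 -0.1931463  -0.13703645]
```

The carton now bridges the gap, but its front has dipped 4° and is catching the pad's edge. I'll relieve the push slightly and check whether it levels.

```bash
python3 -m creep '{"translation":[[0,-0.2,0],[0,-0.4,0]],"delta_rot":[[0,0,0],[0,0,0]],"hand":[7,7]}' && python3 m.py 2 && python3 tilt.py 2
```

```text
clock: 5.45
position: [601.5, -126.7, 94.0]
ee_rot: [0.731, -0.683, 0.002, 0.0]
contact_force: [-0.2, -5.0, 4.0]
gripper_width: 70.4
grasp_force: 2.4
top ([394, 190, 35, 41, 780], (array([588.3, -87.8]), array([95.9, 50.5]), 17.25), 153.7) stand off x,y [ -11.  -129.9] yaw err -76.7
scene ([218, 229, 56, 51, 1954], (array([594.8, -49.1]), array([132.7, 113.7]), -85.72), 151.5) stand off x,y [ -1.8 -91.7] yaw err 0.33
[ 601.52377071 -126.51307174   94.04961176] [-0.82993682 -9.79579018  4.10833498]
2 slope deg along stand x,y [ 0.09 -4.01] z 151.52 1319
```

```bash
python3 -m creep '{"translation":[[0,-0.15,0],[0,-0.3,0],[0,-0.3,0]],"delta_rot":[[0,0,0],[0,0,0],[0,0,0]],"hand":[7,7,7]}' && python3 m.py 3 && python3 tilt.py 3
```

```text
clock: 5.92
position: [600.9, -126.9, 92.4]
ee_rot: [0.731, -0.682, -0.0, -0.0]
contact_force: [0.1, -2.5, 1.3]
gripper_width: 70.2
grasp_force: 1.0
top ([395, 190, 34, 40, 780], (array([588.2, -88.3]), array([94.5, 49.3]), 18.29), 153.8) stand off x,y [ -11.1 -130.3] yaw err -75.66
scene ([218, 229, 56, 52, 1957], (array([597.8, -48.6]), array([131.8, 119.2]), -87.52), 151.5) stand off x,y [  1.2 -91.4] yaw err -1.47
[ 600.88266522 -126.99299613   92.34553307] [ 0.28408375 -1.22951272  2.15357804]
3 slope deg along stand x,y [-0.02 -4.07] z 151.85 1318
```

The carton is tipping on its own weight, so its centre of mass must sit forward of the ledge edge. I'll lower the hand so finger friction and then the palm press the back down until it is level.

```bash
python3 -m creep '{"translation":[[0,0,-0.3],[0,0,-0.6],[0,0,-0.9],[0,0,-0.9]],"delta_rot":[[0,0,0],[0,0,0],[0,0,0],[0,0,0]],"hand":[7,7,7,7]}' && python3 m.py 4 && python3 tilt.py 4
```

```text
clock: 6.52
position: [601.6, -130.1, 85.6]
ee_rot: [0.731, -0.682, 0.002, 0.001]
contact_force: [-1.2, -13.1, 9.5]
gripper_width: 70.2
grasp_force: 0.0
top ([396, 191, 34, 39, 816], (array([588. , -90.5]), array([94.6, 50.5]), 18.38), 151.2) stand off x,y [ -11.5 -132.5] yaw err -75.57
scene ([217, 229, 55, 51, 1963], (array([595. , -52.8]), array([132.7, 113.5]), -85.97), 151.3) stand off x,y [ -1.9 -95.4] yaw err 0.08
[ 601.64201227 -130.08488072   85.63849373] [ -0.81951432 -11.57586843   9.36120805]
4 slope deg along stand x,y [-0.05 -0.94] z 151.43 1435
```

```bash
python3 -m creep '{"translation":[[0,0,-0.2],[0,0,-0.4],[0,0,-0.4]],"delta_rot":[[0,0,0],[0,0,0],[0,0,0]],"hand":[7,7,7]}' && python3 m.py 5 && python3 tilt.py 5
```

```text
clock: 7.0
position: [603.4, -130.8, 84.0]
ee_rot: [0.732, -0.682, 0.004, -0.0]
contact_force: [-0.5, -13.4, 16.5]
gripper_width: 69.9
grasp_force: 0.0
top ([396, 191, 34, 39, 814], (array([587.9, -90.7]), array([93.4, 50.9]), 18.92), 150.5) stand off x,y [ -11.6 -132.7] yaw err -75.03
scene ([217, 229, 55, 50, 1955], (array([595.7, -53.4]), array([133.2, 113.5]), -85.54), 151.1) stand off x,y [ -1.2 -96. ] yaw err 0.51
[ 603.49726757 -130.72543418   84.00506091] [ -2.02832901 -13.29200239  15.21776399]
5 slope deg along stand x,y [ 0.01 -0.14] z 151.22 1363
```

```bash
python3 -m creep '{"translation":[[0,0.2,0],[0,0.4,0],[-0.05,0.6,0],[-0.05,0.8,0],[-0.05,1.0,0],[-0.1,1.2,0]],"delta_rot":[[0,0,0],[0,0,0],[0,0,0],[0,0,0],[0,0,0],[0,0,0]],"hand":[7,7,7,7,7,7]}' && python3 m.py 6 && python3 tilt.py 6
```

```text
clock: 7.85
position: [603.5, -118.3, 84.0]
ee_rot: [0.732, -0.682, 0.005, -0.001]
contact_force: [0.6, -12.4, 15.7]
gripper_width: 69.7
grasp_force: 0.0
top ([389, 192, 35, 39, 828], (array([586.1, -78.3]), array([91.3, 53.3]), 20.8), 150.6) stand off x,y [ -12.5 -120.2] yaw err -73.15
scene ([222, 228, 55, 51, 1946], (array([595.1, -39.2]), array([130.2, 114.1]), -86.25), 151.1) stand off x,y [ -0.8 -81.8] yaw err -0.2
[ 603.46261172 -118.07027477   84.03955689] [  1.08330582 -12.26119142  15.51514934]
6 slope deg along stand x,y [-0.07 -0.09] z 151.12 1379
```

```bash
python3 -m creep '{"translation":[[0,0.5,0],[-0.05,1,0],[-0.1,1.5,0],[-0.15,2,0],[-0.2,2.5,0],[-0.2,3,0],[-0.25,3.5,0],[-0.28,4.0,0]],"delta_rot":[[0,0,0],[0,0,0],[0,0,0],[0,0,0],[0,0,0],[0,0,0],[0,0,0],[0,0,0]],"hand":[7,7,7,7,7,7,7,7]}' && python3 -m creep '{"translation":[[0,0,0.3],[0,0,0.6],[0,0,0.9],[0,0,1]],"delta_rot":[[0,0,0],[0,0,0],[0,0,0],[0,0,0]],"hand":[7,7,7,7]}'; python3 m.py 7 && python3 tilt.py 7
```

```text
clock: 8.95
position: [600.6, -78.0, 84.0]
ee_rot: [0.732, -0.682, 0.004, -0.001]
contact_force: [-0.0, -13.7, 16.3]
gripper_width: 69.9
grasp_force: 0.0
clock: 9.45
position: [596.2, -75.2, 88.5]
ee_rot: [0.731, -0.682, -0.001, 0.001]
contact_force: [-0.4, -4.2, -1.1]
gripper_width: 70.1
grasp_force: 0.0
top ([368, 198, 37, 37, 860], (array([578.7, -32.8]), array([85.7, 58.8]), 22.05), 150.6) stand off x,y [-16.8 -74.3] yaw err -71.9
scene ([240, 225, 54, 49, 1898], (array([591.7,   2.7]), array([131.4, 113.7]), -85.31), 151.1) stand off x,y [ -1.3 -39.8] yaw err 0.74
[596.31649081 -75.19322667  88.67176093] [-0.4837214  -3.91178725 -1.96208248]
7 slope deg along stand x,y [ 0.1  -0.15] z 151.09 1368
```

```bash
python3 -m creep '{"translation":[[0,0.5,0],[-0.05,1,0],[-0.1,1.5,0],[-0.1,2,0],[-0.15,2.5,0],[-0.15,2.9,0],[-0.2,3.2,0],[-0.2,3.4,0]],"delta_rot":[[0,0,0],[0,0,0],[0,0,0],[0,0,0],[0,0,0],[0,0,0],[0,0,0],[0,0,0]],"hand":[7,7,7,7,7,7,7,7]}'; sed -i 's/pc=np.array(\[590.3,42.5\])/pc=np.array([589.6,41.8])/' m.py; python3 m.py 8 && python3 tilt.py 8
```

```text
clock: 10.55
position: [595.2, -41.1, 89.6]
ee_rot: [0.731, -0.682, 0.0, -0.0]
contact_force: [0.9, -5.4, -0.5]
gripper_width: 70.0
grasp_force: 0.0
top ([351, 202, 38, 36, 885], (array([573.6,   7.8]), array([73.7, 71.4]), 9.02), 150.9) stand off x,y [-18.3 -32.8] yaw err -84.93
scene ([254, 225, 54, 46, 1837], (array([590.8,  38.6]), array([129.6, 114.5]), -87.57), 151.0) stand off x,y [ 1.  -3.3] yaw err -1.52
[595.15785138 -40.95659955  89.40404964] [ 0.43105941 -4.16938487 -1.38202065]
8 slope deg along stand x,y [ 0.02 -0.37] z 151.17 1314
```

```bash
python3 -m creep '{"translation":[[0,-0.5,0],[0.1,-2,0],[0.2,-5,0],[0.4,-10,3],[0.7,-15,8],[1,-20,10],[1,-24,10],[1,-24,10]],"delta_rot":[[0,0,0],[0,0,0],[0,0,0],[0,0,0],[0,0,0],[0,0,0],[0,0,0],[0,0,0]],"hand":[7,7,7,7,7,7,7,7]}'
cat > m2.py <<'E'
# pad/carton/tin rel. pose, clean view: side lines by per-side line fit of top-face points
from h import *
import sys
from scipy.spatial import ConvexHull
t=sys.argv[1]
Z={"top":np.array([591.1,43.2]),"scene":np.array([589.6,41.8])}
a=np.deg2rad(3.95);X=np.array([np.cos(a),np.sin(a)]);Y=np.array([-X[1],X[0]])
def face(q):
    c,s,_=rectc(q);
    return c,s
def fit(q,yaw0,L,W):
    """q: xy in stand frame; box face edges fitted as lines along contour; returns centre,yaw,size"""
    for _ in range(3):
        c,s=np.cos(yaw0),np.sin(yaw0);r=q@np.array([[c,-s],[s,c]])
        mid=(r.max(0)+r.min(0))/2;lim=np.array([L,W])/2-14;sl=[];ed=[]
        for ax in(0,1):
            o=1-ax
            for sg in(1,-1):
                bins=np.round((r[:,o]-mid[o])/5).astype(int);pts=[]
                for b in np.unique(bins):
                    if abs(b*5)<lim[o]:
                        k=r[bins==b];j=k[np.argmax(sg*k[:,ax])];pts.append(j)
                pts=np.array(pts);f=np.polyfit(pts[:,o]-mid[o],pts[:,ax],1);ed.append(f[1]);sl.append(f[0]*(1 if ax else -1))
        yaw0+=np.mean(sl)
    m=np.array([(ed[0]+ed[1])/2,(ed[2]+ed[3])/2]);R2=np.array([[np.cos(yaw0),-np.sin(yaw0)],[np.sin(yaw0),np.cos(yaw0)]])
    return R2@m,np.degrees(yaw0),(ed[0]-ed[1],ed[2]-ed[3]),np.degrees(sl)
for n,w in(("top",(300,490,150,275)),("scene",(155,330,215,325))):
    p,d=get_image(n);cv2.imwrite(f"pics/{n}{t}.png",p[:,:,::-1]);np.savez(f"{n}{t}.npz",p=p,d=d);P=cloud(n,d)
    for nm,lo,hi,L,W in(("carton",145,156,110,130),("tin",180,194,90,60),("ledge",76,85,170,220)):
        k=(d>0)&(P[...,2]>lo)&(P[...,2]<hi);v=np.zeros_like(k);v[w[2]:w[3],w[0]:w[1]]=1;k&=v
        N,l,st,_=cv2.connectedComponentsWithStats(k.astype(np.uint8),connectivity=4)
        if N<2: continue
        i=1+st[1:,4].argmax()
        if st[i,4]<300: continue
        q=(P[l==i][:,:2]-Z[n])@np.c_[X,Y]
        c,y,s,sl=fit(q,0.,L,W);print(n,nm,"off",c.round(1),"yaw",y.round(2),"size",np.round(s,1),sl.round(1))
E
python3 m2.py 9; python3 tilt.py 9
```

```text
clock: 11.65
position: [604.3, -284.5, 189.1]
ee_rot: [0.729, -0.684, 0.0, -0.0]
contact_force: [-0.7, 0.0, -0.4]
gripper_width: 69.8
grasp_force: 0.0
top carton off [ 1.  -5.1] yaw -0.05 size [108.9 129. ] [-0.2 -0.   0.3 -0.1]
top ledge off [  17. -138.] yaw 19.13 size [108.7 123.4] [ 18.9  40.2 -15.8 -26.9]
scene carton off [ 1.2 -5. ] yaw -0.21 size [110.  127.8] [-0.3  1.  -0.7  0.1]
scene ledge off [  -1.5 -189.5] yaw -0.36 size [169.2 217.4] [ 0.1  0.1 -0.1 -0.5]
9 slope deg along stand x,y [-0.07 -0.16] z 151.12 1470
```

```bash
python3 -m creep '{"translation":[[0,4,0],[-0.3,9,-2],[-0.6,14,-7],[-0.8,19,-10],[-0.9,22,-10],[-0.95,23.3,-10],[-0.95,23.8,-10],[-1.0,24.0,-10]],"delta_rot":[[0,0,0],[0,0,0],[0,0,0],[0,0,0],[0,0,0],[0,0,0],[0,0,0],[0,0,0]],"hand":[7,7,7,7,7,7,7,7]}'; python3 -m creep '{"translation":[[-0.02,0.1,0],[-0.05,0.2,0],[-0.08,0.3,0],[-0.11,0.4,0],[-0.14,0.5,0],[-0.14,0.5,0]],"delta_rot":[[0,0,0],[0,0,0],[0,0,0],[0,0,0],[0,0,0],[0,0,0]],"hand":[7,7,7,7,7,7]}'; python3 -m creep '{"translation":[[0,-0.5,0],[0.1,-2,0],[0.2,-5,0],[0.4,-10,3],[0.7,-15,8],[1,-20,10],[1,-24,10],[1,-24,10]],"delta_rot":[[0,0,0],[0,0,0],[0,0,0],[0,0,0],[0,0,0],[0,0,0],[0,0,0],[0,0,0]],"hand":[7,7,7,7,7,7,7,7]}';python3 m2.py 10; python3 tilt.py 10
```

```text
clock: 12.75
position: [595.4, -41.4, 89.8]
ee_rot: [0.731, -0.682, 0.0, -0.0]
contact_force: [-0.2, 0.1, -0.1]
gripper_width: 70.1
grasp_force: 0.0
clock: 13.5
position: [594.1, -37.5, 89.8]
ee_rot: [0.731, -0.683, 0.001, -0.0]
contact_force: [1.2, -4.8, 0.6]
gripper_width: 70.1
grasp_force: 0.0
clock: 14.5
position: [602.8, -279.4, 188.8]
ee_rot: [0.729, -0.684, -0.0, -0.0]
contact_force: [0.4, 0.7, -0.2]
gripper_width: 70.0
grasp_force: 0.0
top carton off [ 0.2 -1.1] yaw 0.05 size [109.3 128.5] [ 0.1 -0.  -0.3  0.3]
top ledge off [  15.9 -135.4] yaw 22.05 size [103.8 118.5] [ 22.8  38.9 -17.9 -26.5]
scene carton off [ 0.6 -1.2] yaw -0.14 size [109.6 128.4] [-0.1 -0.2  0.3 -0. ]
scene ledge off [  -1.2 -189.7] yaw -0.19 size [168.7 217.7] [ 0.   0.2  0.  -0.2]
10 slope deg along stand x,y [ 0.05 -0.15] z 151.11 1477
```

```bash
sed -i 's/^for n,w in(("top"/if __name__=="__main__":\n  pass\nfor n,w in () if __name__!="__main__" else (("top"/' m2.py && python3 - x <<'E'
import sys;sys.argv=["","x"]
import m2
from m2 import *
for n,w in(("top",(185,232,236,292)),("scene",(378,416,208,252))):
    z=np.load(n+"0.npz");p,d=z["p"],z["d"];P=cloud(n,d)
    k=(P[...,2]>31)&(P[...,2]<42);v=np.zeros_like(k);v[w[2]:w[3],w[0]:w[1]]=1
    q=(P[k&v][:,:2]-Z[n])@np.c_[X,Y];c,y,s,sl=fit(q,0.,90,60)
    wc=c@np.c_[X,Y].T+np.array([590.3,42.5]);print(n,wc.round(1),"world yaw",y+3.95,np.round(s,1),sl.round(1))
print(read_state()["joints"].round(2))
E
python3 -m creep '{"translation":[[-0.5,5,3],[-1,10.5,4],[-1.5,16,4],[-2,21.5,4],[-2.5,27,4],[-3,32.5,4],[-3.5,38,4],[-4,43.5,4]],"delta_rot":[[0,0,7],[0,0,14],[0,0,21],[0,0,28],[0,0,35],[0,0,42],[0,0,49],[0,0,56]],"hand":[8.5,8.5,8.5,8.5,8.5,8.5,8.5,8.5]}'
```

```text
top [540.3 386.4] world yaw 4.151991125511504 [88.6 58.1] [-0.8  0.2  0.9 -0.3]
scene [541.2 386. ] world yaw 3.5329993101944304 [87.2 58.3] [ 1.5 -2.6  1.7 -0.6]
[-0.19  0.48  0.05 -0.   -1.14  0.25]
clock: 15.6
position: [562.4, 161.6, 229.3]
ee_rot: [0.967, -0.256, -0.0, 0.0]
contact_force: [0.8, -0.7, 0.1]
gripper_width: 84.9
grasp_force: 0.0
```

```bash
python3 -m creep '{"translation":[[-0.5,5.5,0],[-1,11,0],[-1.6,16,0],[-2,20,-2],[-2.2,22.5,-5],[-2.2,23,-9],[-2.2,23,-12],[-2.2,23,-12]],"delta_rot":[[0,0,7],[0,0,14],[0,0,21],[0,0,28],[0,0,34],[0,0,34],[0,0,34],[0,0,34]],"hand":[8.5,8.5,8.5,8.5,8.5,8.5,8.5,8.5]}'
python3 -m creep '{"translation":[[0,0,0]],"delta_rot":[[0,0,0]],"hand":[8.5]}'
python3 -c "
from h import *
s=read_state();m=R.from_quat(s['ee_rot']).as_matrix();print(s['position'],np.degrees(np.arctan2(m[1,1],m[0,1]))%180,s['joints'].round(2))"
```

```text
clock: 16.6
position: [539.2, 388.3, 106.2]
ee_rot: [0.999, 0.035, -0.003, 0.002]
contact_force: [0.3, -0.4, 1.3]
gripper_width: 84.9
grasp_force: 0.0
clock: 16.73
position: [541.9, 389.8, 110.8]
ee_rot: [0.999, 0.035, 0.001, -0.001]
contact_force: [0.0, 0.6, 1.2]
gripper_width: 84.9
grasp_force: 0.0
[541.90892862 389.76617056 110.75599975] 94.02649990725695 [ 0.87  0.55 -0.03  0.   -0.98  0.78]
```

```bash
python3 -m creep '{"translation":[[-0.1,-0.3,-3],[-0.1,-0.3,-6],[-0.1,-0.3,-8.5],[-0.1,-0.3,-9.6],[-0.1,-0.3,-10.2],[-0.1,-0.3,-10.4],[-0.1,-0.3,-10.4]],"delta_rot":[[0,0,0],[0,0,0],[0,0,0],[0,0,0],[0,0,0],[0,0,0],[0,0,0]],"hand":[8.5,8.5,8.5,8.5,8.5,8.5,8.5]}'
```

```text
clock: 17.6
position: [541.1, 386.3, 6.2]
ee_rot: [0.999, 0.035, 0.001, -0.001]
contact_force: [-0.2, -0.5, 0.1]
gripper_width: 85.2
grasp_force: 0.0
```

Well centred with no contact, so I'll close on the tin.

```bash
python3 -m creep '{"translation":[[0,0,0],[0,0,0],[0,0,0],[0,0,0],[0,0,0]],"delta_rot":[[0,0,0],[0,0,0],[0,0,0],[0,0,0],[0,0,0]],"hand":[7,6.2,5,5,5]}'; python3 -m creep '{"translation":[[0,0,1],[0,0,3],[0,0,7],[0,0,12],[0,0,17],[0,0,21],[0,0,23],[0,0,23]],"delta_rot":[[0,0,0],[0,0,0],[0,0,0],[0,0,0],[0,0,0],[0,0,0],[0,0,0],[0,0,0]],"hand":[5,5,5,5,5,5,5,5]}'
```

```text
clock: 18.23
position: [541.0, 386.4, 6.1]
ee_rot: [0.999, 0.035, 0.001, -0.001]
contact_force: [-1.2, 0.7, 5.5]
gripper_width: 59.2
grasp_force: 67.9
clock: 19.23
position: [540.7, 385.8, 236.1]
ee_rot: [0.999, 0.034, 0.0, -0.001]
contact_force: [-0.0, -0.1, -4.5]
gripper_width: 59.0
grasp_force: 67.1
```

```bash
python3 -m creep '{"translation":[[0.4,-3,0],[1.2,-8,0],[2,-13.5,0],[2.8,-19,0],[3.6,-24.5,0],[4.4,-30,0],[4.9,-33.5,0],[5,-34.5,0]],"delta_rot":[[0,0,0],[0,0,0],[0,0,0],[0,0,0],[0,0,0],[0,0,0],[0,0,0],[0,0,0]],"hand":[5,5,5,5,5,5,5,5]}'; python3 -m creep '{"translation":[[0,0,-1],[0,0,-3],[0,0,-5],[0,0,-6],[0,0,-6.6],[0,0,-6.6]],"delta_rot":[[0,0,0],[0,0,0],[0,0,0],[0,0,0],[0,0,0],[0,0,0]],"hand":[5,5,5,5,5,5]}'
python3 -c "
from h import *
s=read_state();m=R.from_quat(s['ee_rot']).as_matrix();print(s['position'],np.degrees(np.arctan2(m[1,1],m[0,1]))%180)
p,d=get_image('scene');cv2.imwrite('pics/s11.png',cv2.resize(p[180:330,150:350,::-1],None,fx=3,fy=3));np.savez('scene11.npz',p=p,d=d)"
```

```text
clock: 20.23
position: [589.4, 38.5, 232.7]
ee_rot: [0.999, 0.033, -0.003, 0.0]
contact_force: [0.1, -0.4, -2.9]
gripper_width: 58.9
grasp_force: 67.0
clock: 20.98
position: [590.6, 41.2, 169.1]
ee_rot: [0.999, 0.035, -0.0, 0.0]
contact_force: [-0.2, -0.3, -3.7]
gripper_width: 58.9
grasp_force: 66.9
[590.63869808  41.24549129 169.05856274] 93.98341160841333
```

View pics/s11.png

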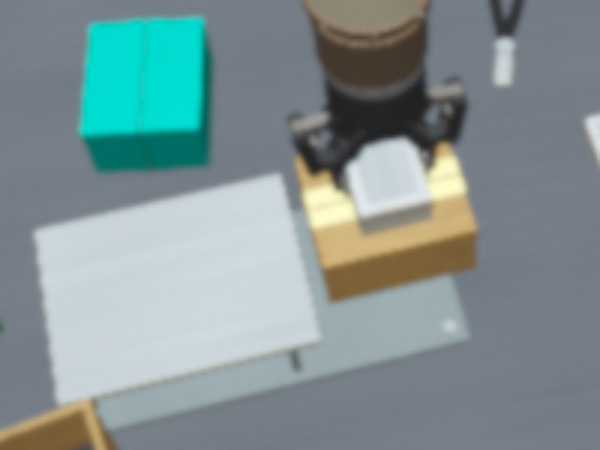

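```bash
python3 -m creep '{"translation":[[0,0,-0.4],[0,0,-0.8],[0,0,-1.0],[0,0,-1.1],[0,0,-1.15],[0,0,-1.2],[0,0,-1.2]],"delta_rot":[[0,0,0],[0,0,0],[0,0,0],[0,0,0],[0,0,0],[0,0,0],[0,0,0]],"hand":[5,5,5,5,5,5,5]}'
```

```text
clock: 21.9
position: [590.7, 40.8, 157.4]
ee_rot: [0.999, 0.034, 0.0, -0.0]
contact_force: [0.1, -0.1, -3.6]
gripper_width: 58.9
grasp_force: 66.9
```

```bash
python3 -m creep '{"translation":[[0,0,-0.05],[0,0,-0.08],[0,0,-0.11],[0,0,-0.13],[0,0,-0.13]],"delta_rot":[[0,0,0],[0,0,0],[0,0,0],[0,0,0],[0,0,0]],"hand":[5,5,5,5,5]}'
```

```text
clock: 22.52
position: [590.7, 40.8, 156.2]
ee_rot: [0.999, 0.034, 0.0, -0.0]
contact_force: [-0.1, 0.6, -2.4]
gripper_width: 58.9
grasp_force: 66.9
```

```bash
python3 -m creep '{"translation":[[0,0,-0.03],[0,0,-0.06],[0,0,-0.06]],"delta_rot":[[0,0,0],[0,0,0],[0,0,0]],"hand":[5,5,5]}'
```

```text
clock: 22.9
position: [590.7, 40.8, 156.2]
ee_rot: [0.999, 0.035, 0.0, -0.0]
contact_force: [-3.2, -0.1, 3.1]
gripper_width: 58.7
grasp_force: 67.8
```

Contact is made: z stopped at 156.2 and the force is now upward. I'll release slowly and retreat straight up.

```bash
python3 -m creep '{"translation":[[0,0,0.03],[0,0,0.03],[0,0,0.03],[0,0,0.03],[0,0,0.03],[0,0,0.03],[0,0,0.03],[0,0,0.03]],"delta_rot":[[0,0,0],[0,0,0],[0,0,0],[0,0,0],[0,0,0],[0,0,0],[0,0,0],[0,0,0]],"hand":[5.8,6,6.3,6.7,7.2,7.8,8.3,8.3]}'; python3 -m creep '{"translation":[[0,0,1],[0,0,3],[0,0,6],[0,0,10],[0,-5,12],[0,-11,12],[0,-17,12],[0,-23,12]],"delta_rot":[[0,0,0],[0,0,0],[0,0,0],[0,0,0],[0,0,0],[0,0,0],[0,0,0],[0,0,0]],"hand":[8.3,8.3,8.3,8.3,8.3,8.3,8.3,8.3]}'; python3 -m creep '{"translation":[[0,-4,0],[0,-6,0],[0,-6,0]],"delta_rot":[[0,0,0],[0,0,0],[0,0,0]],"hand":[8.3,8.3,8.3]}'
python3 m2.py 12; python3 -c "
from h import *
a=cv2.imread('pics/scene12.png')[180:330,150:350];b=cv2.imread('pics/top12.png')[150:280,300:490]
cv2.imwrite('pics/c12.png',np.vstack([cv2.resize(x,(500,290),interpolation=3) for x in(a,b)]))"
```

```text
clock: 23.9
position: [590.7, 40.8, 155.7]
ee_rot: [0.999, 0.034, 0.0, -0.0]
contact_force: [0.1, -0.0, 1.2]
gripper_width: 83.0
grasp_force: 0.0
clock: 24.9
position: [590.6, -190.9, 276.9]
ee_rot: [0.999, 0.035, 0.001, 0.0]
contact_force: [0.3, -0.5, 0.3]
gripper_width: 82.9
grasp_force: 0.0
clock: 25.28
position: [590.5, -250.1, 275.8]
ee_rot: [0.999, 0.034, 0.0, -0.0]
contact_force: [-0.0, 0.2, -0.8]
gripper_width: 82.8
grasp_force: 0.0
top carton off [-27.7   0.1] yaw -2.36 size [ 53.  128.6] [-9.3 -0.6 -0.7  0.6]
top tin off [ 0.1 -1.2] yaw -0.0 size [88.6 58.8] [-0.3 -0.2  0.3  0.2]
top ledge off [  16.4 -126.3] yaw 27.57 size [ 92.3 101.6] [ 29.8  42.1 -23.3 -28.4]
scene carton off [26.4 -1.4] yaw -0.8 size [ 58.5 128.8] [2.5 1.2 2.6 2.8]
scene tin off [ 0.8 -1.2] yaw -0.55 size [89.1 58.4] [ 2.9 -4.5  1.5  1.7]
scene ledge off [  -1.3 -189.5] yaw -0.21 size [168.7 217.7] [ 0.2 -0.1 -0.  -0.1]
```

View pics/c12.png

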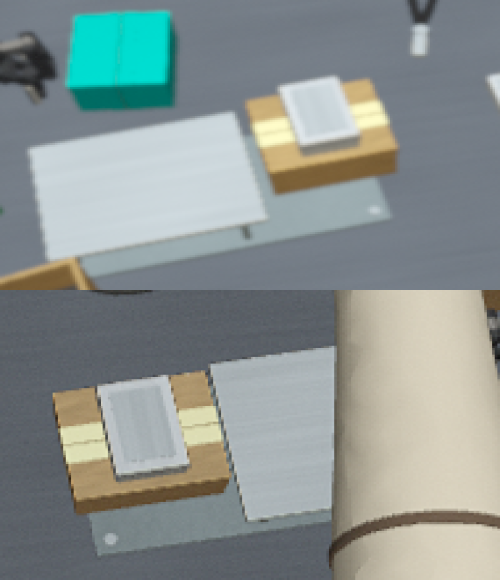

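Both views show the carton level on the post alone and clear of the ledge. The tin is centred and square on it at stand offset (0.4, -1.2) mm, matching the carton's, and the robot is clear. Handing in.

```bash
python3 -c "
from bench import *
print(job_done())"
```

```text
the job is handed in; nothing more can be done
None
```

I handed the job in at about 25 s: the carton rests level on the post alone, within about 1.5 mm of centre and square, with the tin set gently on its middle, lid up; on the way across, the carton's front dipped about 4° into the gap and caught the pad's edge, but I levelled it and it never fell.

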